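# Unlock the marble dish from its display stand

## Task

The wooden marble dish on the counter is locked to its round display stand. Take the dish by its upright grip, turn it anticlockwise (seen from above) on the stand, about a quarter turn, until you feel it come up against its stop without forcing it; then lift it straight off and finish holding it still and level in the gripper, about 10 cm higher than it stood. Keep the dish level and the loose marble in the middle all the way, and leave the things around alone.

Things in the scene. Friction and masses are not known exactly. Their poses are not given: they have to be found in the camera images.
- dish: round light-wood dish, 124 mm across, 19 mm high at the rim, 0.10 to 0.16 kg, locked on its stand. Origin: centre of the underside, 28 mm above the counter at the start; z up, x from the centre towards the upright grip. Below it a foot 36 mm across and 16 mm deep with a 64 x 14 x 5 mm cross bar sits 3 mm loose in the stand's ring. It turns about its own centre with under 2 N at the grip
- dish_grip (a point): where to take the dish: the upright grip, a flat wooden block on the rim, 40 mm long (along the dish's x), 12 mm thick (along its y), top 73 mm above the counter. This point lies 80 mm out from the dish's centre, 32 mm above its underside, 13 mm below the block's top; axes as the dish's. Grip across the 12 mm from above, firmly: the dish hangs out to one side
- dish_middle (a point): point on the dish's axis, 17 mm above its underside: where the marble's centre is when it lies in the middle; axes as the dish's. The dish's top is a shallow cone that slopes 7 degrees down to the middle
- marble_center (a point): centre of the loose white ball, 22 mm in diameter, 14 g, lying in the middle of the dish
- stand: fixed round stand: dark wooden foot 120 mm across, brass ring 88 mm across, top 28 mm above the counter. Origin: centre of its underside; its yaw tells nothing. Lips in the ring hold the dish's bar down until the dish is turned anticlockwise to a hidden stop, after 1.30 to 1.60 rad, different each time. There, or up to 8 degrees short, it lifts straight off, free after 20 mm. Clockwise it jams
- spool_1: bystander: wooden spool of twine, 56 mm across, 52 mm high, origin at the centre of its underside
- rubber_stamp_3: bystander: wooden rubber stamp, 26 x 54 x 69 mm, origin at the centre of its underside
- pot_2: bystander: small round lidded pot, 65 mm across, 29 mm high, origin at the centre of its underside

How it is judged:
On the way, in this order (a step that is already met when the one before it is completed fails the run):
1. the dish has been turned about a quarter turn on its stand, marble in the middle (distance of dish_grip from where it was at the start of the episode above 0.087 m and height (world z) of dish below 0.034 m and horizontal distance between dish and stand below 0.012 m and contact force between the fingers and dish above 0.5 N and distance between marble_center and dish_middle below 0.012 m), for 0.1 s.
2. the dish is lifted off the stand, marble in the middle (height (world z) of dish above 0.09 m and contact force between the fingers and dish above 0.5 N and distance between marble_center and dish_middle below 0.015 m), for 0.1 s.
At the end, for the whole second after the job is handed in: the gripper holds the dish still, its underside 90 to 190 mm above the counter, clear of the stand, within 0.1 rad (6 degrees) of level, with the marble within 10 mm of the middle (height (world z) of dish between 0.09 and 0.19 m and angle between dish's own z axis and vertical below 0.1 rad and contact force between the fingers and dish above 0.5 N and contact force between dish and stand below 0.1 N and linear speed of dish below 0.02 m/s and angular speed of dish below 0.15 rad/s and distance between marble_center and dish_middle below 0.01 m); the arm keeps its last pose, push and grip.
It fails at once if the dish is tipped by more than 0.25 rad (angle between dish's own z axis and vertical above 0.25 rad).
It fails at once if the marble strays more than 25 mm from the middle (distance between marble_center and dish_middle above 0.025 m).
It fails at once if the dish is forced hard against its stop or lips (over 120 N of contact between dish and stand) (contact force between dish and stand above 120 N).
It fails at once if a bystander is moved by more than 15 mm (distance of any of spool_1, rubber_stamp_3, pot_2 from where it was at the start of the episode above 0.015 m).
It also fails if it takes over 45 s, if anything falls off the work surface, if the arm or the gripper's body presses on something with over 40 N, if the wrist force passes 120 N, or if a joint passes its speed limit or range.

## Robot

A 6-joint arm with a two-finger parallel gripper is mounted at the origin on a cart in front of the work surface, level with it; the furniture and walls round the work are solid. World frame = base frame: x ahead of the robot, y to its left, z up, the work surface at z = 0. Lengths are in m, angles in rad, forces in N, time in s.
With the tool pointing down it reaches from about 0.375 to 0.9 m from the base axis. Payload 3.1 kg.
Tool frame: the origin (TCP) lies where the fingers leave the gripper's body, on its centre line; the fingertips stand 73 mm ahead of it and the grasp point (between the pads) lies 54 mm ahead of it; z points along the fingers, y is the line along which they close (so a half turn about z gives the same grasp; the last joint's range is limited). The gripper opens to 85 mm and grips with 20 to 120 N. Pads are 22 mm wide; open, the fingers measure 114 mm over their backs; the gripper's body (76 mm by 85 mm) begins 54 mm behind the grasp point. The pads swing forward as they close: fully open they stand 13 mm farther back than shut.
Start: joints at [-1.351, 0.527, 1.433, -0, 1.181, -0.178], TCP at [0.243, -0.576, 0.304] pointing down, gripper open.
Joint ranges: [-3.08, 3.08], [-0.75, 2.2], [0.22, 2.44], [-1.43, 4.57], [0, 2.65], [-2.85, 2.85]. Speed limits (rad/s): [2.79, 2.79, 3.14, 3.14, 3.14, 3.14].

## Interface

Orientations are given as a unit quaternion [x, y, z, w].
In Python, from station import manip gives the robot as it stands.
- The arm moves only by the shell command python3 -m crank 'ROWS' [FORCE]. ROWS is JSON, a list of rows, each an object with "dp": the shift along the tool's x, y, z normalised to -1 to 1, where 1 is 50 cm, a list of three; "delta_rot": the turn, a rotation vector about the tool's x, y, z normalised to -1 to 1, where 1 is 2 pi rad, a list of three; "fingers": the opening, from -1 (shut) to 1 (fully open). A call has 1 to 12 rows; each row shifts and turns the commanded pose from where the row before left it, along the tool's axes as they then stand; what a row does not reach is not made up. A row lasts 1/12 s, in which the tool goes at most 41.7 mm and 7.16 degrees, less where a joint would pass 70% of its speed; a pose out of reach is approached as far as the arm can. A call with a number of a shift or a turn outside -1 to 1 is refused whole. A call with a gripper value outside its range is refused whole. The fingers move at their own pace and stop on an object; FORCE is the grip in N (left out, the last holds). Time passes only in rows, so rows that do not move let the fingers close. It gives the time, the measured TCP pose, the force, the opening and the grip force at its end, in the units of the state.
- manip.sense(): the state, without advancing time (a new reading comes with each control period).
- manip.snapshot(name): name is "side" or "top"; returns (picture, depth): 400x640x3 uint8, red, green, blue; 400x640 float32, m along the optical axis (not along the pixel's ray), 0 where there is no reading.
- manip.camera_model(name): a dict with "fx", "fy", "cx", "cy" (pixels), "k1" (the pictures are not rectified: a ray, as slopes to the right and down, at radius r is drawn at 1 + k1 r^2 times it, then the intrinsics apply), "origin" and "attitude" of the camera in the world. Camera axes: x right, y up, looking along -z (the intrinsics and any distortion apply to the point x, -y, -z); pixel columns grow to the right and rows downward; lengths in m; the calibration is good to about 2 mm. A picture is of the moment at which its call begins. camera_model takes no time and is no camera call.
- manip.sign_off(): hands the job in; it is judged then, once.
The state is a dict: "t": time; "q": joint angles; "qd": joint speeds; "tau": joint torques, N m; "tcp_pos": TCP position; "tool_rot": TCP orientation; "force": force on the tool from outside, world axes, zero at the start; "ft_torque": the same for the moment, N m; "finger_gap": opening from 0.0 (shut) to 1.0 (fully open); "gripper_force": force on a finger pad.
Only numpy, scipy, OpenCV 4.12 (cv2) and the standard library are available. Lean on these libraries where they do the work, as an engineer would, in place of code of your own. Each camera call takes 0.05 s, during which the arm holds its last target. There are 200 camera calls.

## Working session

There is one attempt and no reset: what is moved stays moved. The work goes in short steps, Python scripts to look and compute and a shell command to move; the robot and the scene stay as the last step left them, time stands still between calls to the robot, and variables do not carry over. Pictures are saved under pics/ and viewed, at most 10 in all, crops included, and the job is handed in when it is done.

```bash
mkdir -p pics; cat > h.py <<'E'
import numpy as np,cv2
from station import manip
from scipy.spatial.transform import Rotation as R
def snap(n,f):
    p,d=manip.snapshot(n); cv2.imwrite('pics/'+f+'.png',cv2.cvtColor(p,cv2.COLOR_RGB2BGR)); np.save('pics/'+f+'.npy',d); return p,d
def rot(a):
    a=np.array(a); return a if a.shape==(3,3) else R.from_quat(a).as_matrix()
def cloud(n,d):
    m=manip.camera_model(n); K=np.array([[m['fx'],0,m['cx']],[0,m['fy'],m['cy']],[0,0,1.]])
    h,w=d.shape; u,v=np.meshgrid(np.arange(w),np.arange(h))
    s=cv2.undistortPoints(np.stack([u,v],-1).reshape(-1,1,2).astype(float),K,np.array([m['k1'],0,0,0.])).reshape(h,w,2)
    c=np.stack([s[...,0]*d,-s[...,1]*d,-d],-1)
    return c@rot(m['attitude']).T+np.array(m['origin'])
E
python3 - <<'E'
from h import *
for n in('top','side'):
    print(manip.camera_model(n)); snap(n,n+'0')
print(manip.sense())
E
```

```text
{'fx': 514.9170631522644, 'fy': 514.9170631522644, 'cx': 319.6487492178836, 'cy': 201.18577476544013, 'k1': -0.17228434398576808, 'origin': array([0.42897245, 0.1381043 , 1.23343047]), 'attitude': array([ 0.01815252, -0.02730186, -0.70006868,  0.71332247])}
{'fx': 372.21974151238777, 'fy': 372.21974151238777, 'cx': 313.2738243016485, 'cy': 197.01478864197264, 'k1': 0.008461898596313501, 'origin': array([1.11190407, 0.26720108, 0.66599039]), 'attitude': array([0.23871687, 0.30044104, 0.72376889, 0.57350504])}
{'t': 0.1, 'q': array([-1.35051987e+00,  5.28366511e-01,  1.43376865e+00,  4.49248535e-07,
        1.18142649e+00, -1.78512095e-01]), 'qd': array([ 0.00135861, -0.00328999, -0.00439686, -0.00064802, -0.00218078,
       -0.00029626]), 'tau': array([-6.41978422e-04, -4.43305957e+01, -1.78586018e+01, -3.03326615e-04,
        3.85988955e-03,  3.55275404e-06]), 'tcp_pos': array([ 0.24259675, -0.57544689,  0.30303721]), 'tool_rot': array([ 9.80186278e-01,  1.98075467e-01, -2.03492981e-05, -9.84288018e-04]), 'force': array([0.49127873, 0.2791185 , 0.13142895]), 'ft_torque': array([ 0.04059115,  0.05383848, -0.02518956]), 'gripper_force': 0.0, 'finger_gap': 1.0030338650605803}
```

View pics/top0.png

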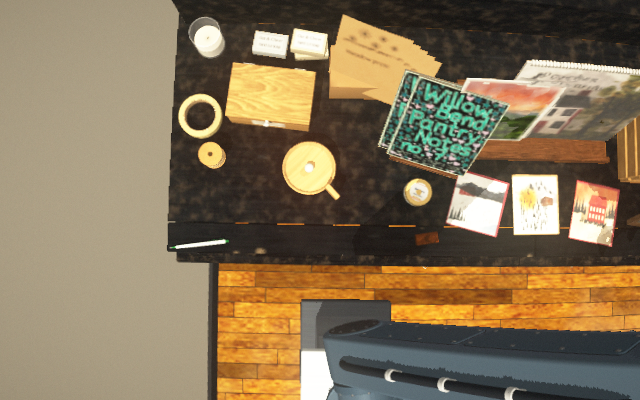

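View pics/side0.png

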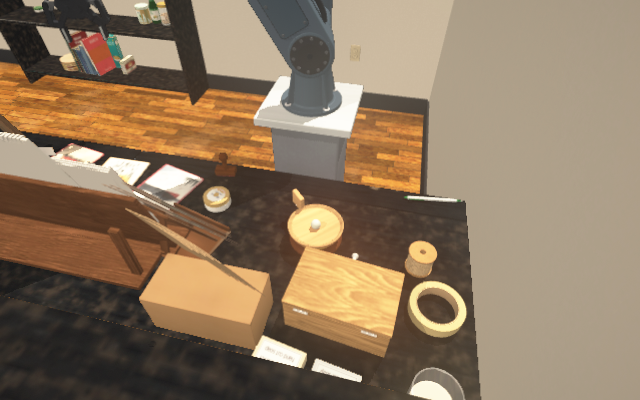

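The top picture shows the dish at about (308,168) with its grip at (333,193), the pot at (417,191), the spool at (211,154) and the stamp at (427,239). The side picture shows the dish at (316,228) and its grip at (298,199).

```bash
python3 - <<'E'
from h import *
for n,(u,v) in(('top',(308,168)),('side',(316,228))):
    d=np.load(f'pics/{n}0.npy'); P=cloud(n,d); c=P[v,u]; print(n,c)
    A=P.reshape(-1,3); A=A[(np.hypot(*(A-c)[:,:2].T)<.13)&(A[:,2]>.0)]
    rim=A[(A[:,2]>.040)&(A[:,2]<.052)]
    print(len(rim),cv2.minEnclosingCircle(rim[:,:2].astype(np.float32)), np.median(A[A[:,2]<.01],0) if (A[:,2]<.01).any() else 0)
    g=A[(A[:,2]>.062)&(A[:,2]<.09)]
    print('grip',len(g),cv2.minAreaRect(g[:,:2].astype(np.float32)),np.median(g,0),g[:,2].max())
    for nm,uv in dict(top=dict(pot=(417,191),spool=(211,154),stamp=(427,239),box=(300,125),rimTL=(284,160)),side=dict(pot=(217,197),stamp=(224,160),spool=(421,250),box=(310,260)))[n].items(): print(nm,P[uv[1],uv[0]].round(3))
p=cv2.imread('pics/top0.png')[130:220,260:360]; a=cv2.resize(p,None,fx=6,fy=6,interpolation=2)
cv2.imwrite('pics/c0.png',a)
E
```

```text
top [0.58174169 0.15184544 0.04990034]
1119 ((0.603638768196106, 0.16442732512950897), 0.10378099232912064) [0.573147   0.15482151 0.00166799]
grip 493 ((0.6206277012825012, 0.12945377826690674), (0.2269112914800644, 0.07983603328466415), 38.4559326171875) [0.6871422  0.17207149 0.08419783] 0.08998737574000404
pot [ 0.535 -0.106  0.031]
spool [0.616 0.386 0.014]
stamp [ 0.422 -0.124  0.062]
box [0.68  0.172 0.06 ]
rimTL [0.6   0.208 0.045]
side [0.59525658 0.15282593 0.04366738]
633 ((0.5735067129135132, 0.13860444724559784), 0.07798078656196594) [0.6158747  0.12369327 0.00099868]
grip 778 ((0.6326103806495667, 0.13085009157657623), (0.23798194527626038, 0.10720179975032806), 45.337059020996094) [0.69703422 0.17828793 0.08359039] 0.08780483403644601
pot [ 0.541 -0.106  0.028]
stamp [ 0.432 -0.129  0.052]
spool [0.608 0.377 0.049]
box [0.707 0.166 0.082]
```

View pics/c0.png

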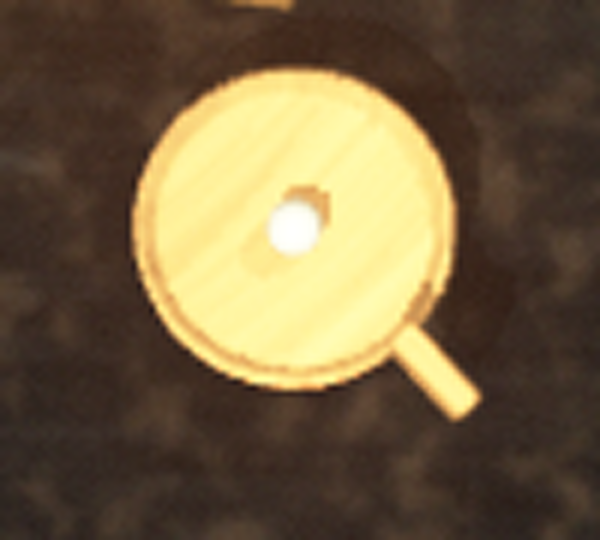

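The crop shows the rim circle centred at crop (294,229), the grip's outer end at (466,408) and its axis running in to about (408,338). I'll intersect those rays with the known heights.

```bash
cat >> h.py <<'E'
def ray(n,u,v,z):
    m=manip.camera_model(n); K=np.array([[m['fx'],0,m['cx']],[0,m['fy'],m['cy']],[0,0,1.]])
    s=cv2.undistortPoints(np.array([[[u,v]]],float),K,np.array([m['k1'],0,0,0.])).ravel()
    r=rot(m['attitude'])@[s[0],-s[1],-1]; o=np.array(m['origin']); return o+r*(z-o[2])/r[2]
E
python3 - <<'E'
from h import *
f=lambda x,y,z: ray('top',260+(x+.5)/6-.5,130+(y+.5)/6-.5,z)
c=f(294,229,.047);o=f(466,408,.073);i=f(408,338,.073)
print('c',c,'o',o,'i',i); d=o-c; print('reach',np.hypot(*d[:2]),'yaw',np.arctan2(d[1],d[0]), np.arctan2(*(o-i)[[1,0]]))
print('marble',f(294,228,.056)); print(f(133,229,.047),f(456,229,.047))
for n in('top','side'):
    P=cloud(n,np.load(f'pics/{n}0.npy')).reshape(-1,3)
    g=P[(P[:,2]>.062)&(P[:,2]<.08)&(np.hypot(*(P[:,:2]-c[:2]).T)<.12)&(P[:,0]<c[0])]
    print(n,len(g),cv2.minAreaRect(g[:,:2].astype(np.float32)),np.median(g,0),g[:,2].max())
s=manip.sense(); print(R.from_quat(s['tool_rot']).as_matrix().round(3))
E
```

```text
c [0.58272688 0.15053796 0.047     ] o [0.51275006 0.08412274 0.073     ] i [0.53880064 0.10644094 0.073     ]
reach 0.09647661660208898 yaw -2.38230150570465 -2.433207028579166
marble [0.58194716 0.15045145 0.056     ]
[0.58154381 0.21279809 0.047     ] [0.58399176 0.08787631 0.047     ]
top 97 ((0.5271969437599182, 0.09664981812238693), (0.03869911655783653, 0.011899171397089958), 45.47175598144531) [0.52747298 0.09625922 0.07245908] 0.07792539993293834
side 90 ((0.5299103856086731, 0.09469099342823029), (0.042125970125198364, 0.012006131932139397), 44.984230041503906) [0.53413638 0.09695836 0.07070178] 0.07397852267133198
[[ 0.922  0.388 -0.   ]
 [ 0.388 -0.922  0.002]
 [ 0.    -0.002 -1.   ]]
```

The two cameras agree. The dish centre is at (0.583, 0.151) and the grip at (0.5275, 0.096), 78 mm out where 80 is expected. The grip's yaw is about -2.36 and its size and height match. I'm moving above it with tool x at yaw 0.785.

```bash
python3 -m crank '[{"dp":[0,0,0],"delta_rot":[0,0,-0.0155],"fingers":1},{"dp":[0,0,0],"delta_rot":[0,0,-0.0155],"fingers":1},{"dp":[0,0,0],"delta_rot":[0,0,-0.0155],"fingers":1},{"dp":[0,0,0],"delta_rot":[0,0,-0.0155],"fingers":1},{"dp":[0.075,-0.03,0],"delta_rot":[0,0,0],"fingers":1},{"dp":[0.075,-0.03,0],"delta_rot":[0,0,0],"fingers":1},{"dp":[0.075,-0.03,0],"delta_rot":[0,0,0],"fingers":1},{"dp":[0.075,-0.03,0],"delta_rot":[0,0,0],"fingers":1},{"dp":[0.075,-0.03,0],"delta_rot":[0,0,0],"fingers":1},{"dp":[0.075,-0.03,0],"delta_rot":[0,0,0],"fingers":1},{"dp":[0.075,-0.03,0],"delta_rot":[0,0,0],"fingers":1},{"dp":[0.075,-0.03,0],"delta_rot":[0,0,0],"fingers":1}]' 40
python3 -m crank '[{"dp":[0.075,-0.03,0],"delta_rot":[0,0,0],"fingers":1},{"dp":[0.075,-0.03,0],"delta_rot":[0,0,0],"fingers":1},{"dp":[0.075,-0.03,0],"delta_rot":[0,0,0],"fingers":0.3},{"dp":[0.075,-0.03,0],"delta_rot":[0,0,0],"fingers":0},{"dp":[0.075,-0.03,0],"delta_rot":[0,0,0],"fingers":0},{"dp":[0.075,-0.03,0],"delta_rot":[0,0,0],"fingers":0},{"dp":[0.075,-0.03,0],"delta_rot":[0,0,0],"fingers":0},{"dp":[0.07,-0.03,0],"delta_rot":[0,0,0],"fingers":0},{"dp":[0.06,-0.03,0],"delta_rot":[0,0,0],"fingers":0},{"dp":[0,0,0],"delta_rot":[0,0,0],"fingers":0},{"dp":[0,0,0],"delta_rot":[0,0,0],"fingers":0}]'
cat > st.py <<'E'
from h import *
s=manip.sense();M=R.from_quat(s['tool_rot']).as_matrix()
g=s['tcp_pos']+.054*M[:,2]
print('t',round(s['t'],2),'tcp',s['tcp_pos'].round(4),'grasp',g.round(4),'yaw',np.arctan2(M[1,0],M[0,0]).round(4),'z',M[:,2].round(4),'F',s['force'].round(1),'T',s['ft_torque'].round(2),'gf',round(s['gripper_force'],1),'gap',round(s['finger_gap'],3),'q',s['q'].round(2))
E
python3 st.py
```

```text
t: 1.1
tcp_pos: [0.3693, -0.2766, 0.3037]
tool_rot: [0.923, 0.384, -0.0, -0.0]
force: [0.7, 0.2, -0.3]
finger_gap: 1.0
gripper_force: 0.0
t: 2.02
tcp_pos: [0.5042, 0.0505, 0.3035]
tool_rot: [0.923, 0.386, -0.0, -0.0]
force: [-0.1, -0.3, -0.2]
finger_gap: 0.502
gripper_force: 0.0
t 2.02 tcp [0.5042 0.0505 0.3035] grasp [0.5041 0.0505 0.2495] yaw 0.7926 z [-8.e-04 -2.e-04 -1.e+00] F [-0.1 -0.3 -0.2] T [0.01 0.   0.03] gf 0.0 gap 0.502 q [-0.12  0.37  1.73 -0.    1.05  0.66]
```

```bash
python3 -m crank '[{"dp":[0.049,-0.015,0],"delta_rot":[0,0,0],"fingers":0},{"dp":[0.049,-0.015,0],"delta_rot":[0,0,0],"fingers":0},{"dp":[0,0,0.07],"delta_rot":[0,0,0],"fingers":0},{"dp":[0,0,0.07],"delta_rot":[0,0,0],"fingers":0},{"dp":[0,0,0.07],"delta_rot":[0,0,0],"fingers":0},{"dp":[0,0,0],"delta_rot":[0,0,0],"fingers":0},{"dp":[0,0,0],"delta_rot":[0,0,0],"fingers":0},{"dp":[0,0,0],"delta_rot":[0,0,0],"fingers":0}]'
python3 - <<'E'
import st
from h import *
p,d=snap('side','side1')
cv2.imwrite('pics/c1.png',cv2.resize(cv2.cvtColor(p,4)[120:280,200:400],None,fx=3.5,fy=3.5,interpolation=2))
E
```

```text
t: 2.68
tcp_pos: [0.529, 0.0932, 0.2001]
tool_rot: [0.924, 0.383, 0.001, 0.0]
force: [0.7, -0.8, 0.6]
finger_gap: 0.504
gripper_force: 0.0
t 2.68 tcp [0.529  0.0932 0.2001] grasp [0.529  0.0932 0.1461] yaw 0.7869 z [ 1.6e-03 -2.0e-04 -1.0e+00] F [ 0.7 -0.8  0.6] T [-0.04 -0.03  0.02] gf 0.0 gap 0.504 q [-0.03  0.56  1.75 -0.    0.83  0.75]
```

View pics/c1.png

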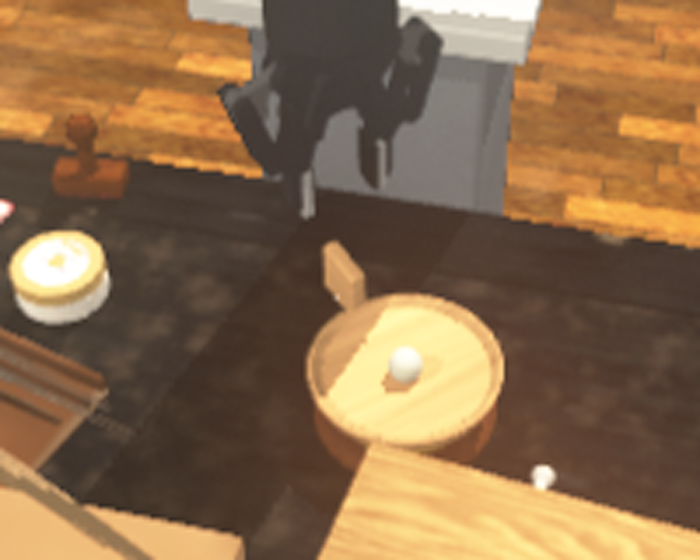

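The picture shows the open gripper straight above the grip block, which is at crop (343,272), and the marble is centred. I'm descending with a 3 mm lateral correction, then closing.

```bash
python3 -m crank '[{"dp":[0.002,-0.006,0.04],"delta_rot":[0,0,0],"fingers":0},{"dp":[0,0,0.04],"delta_rot":[0,0,0],"fingers":0},{"dp":[0,0,0.04],"delta_rot":[0,0,0],"fingers":0},{"dp":[0,0,0.03],"delta_rot":[0,0,0],"fingers":0},{"dp":[0,0,0.022],"delta_rot":[0,0,0],"fingers":0},{"dp":[0,0,0],"delta_rot":[0,0,0],"fingers":0},{"dp":[0,0,0],"delta_rot":[0,0,0],"fingers":0},{"dp":[0,0,0],"delta_rot":[0,0,0],"fingers":0}]'
python3 st.py
```

```text
t: 3.4
tcp_pos: [0.5278, 0.0969, 0.1144]
tool_rot: [0.923, 0.384, 0.001, 0.001]
force: [-0.2, -0.3, 0.7]
finger_gap: 0.5
gripper_force: 0.0
t 3.4 tcp [0.5278 0.0969 0.1144] grasp [0.528  0.0969 0.0604] yaw 0.7883 z [ 3.e-03 -1.e-04 -1.e+00] F [-0.2 -0.3  0.7] T [-0.05 -0.01  0.03] gf 0.0 gap 0.5 q [-0.03  0.71  1.79 -0.    0.64  0.76]
```

```bash
python3 -m crank '[{"dp":[0,0,0],"delta_rot":[0,0,0],"fingers":-0.2},{"dp":[0,0,0],"delta_rot":[0,0,0],"fingers":-0.4},{"dp":[0,0,0],"delta_rot":[0,0,0],"fingers":-0.6},{"dp":[0,0,0],"delta_rot":[0,0,0],"fingers":-0.65}]' 20
python3 -m crank '[{"dp":[0,0,0],"delta_rot":[0,0,0],"fingers":-0.7},{"dp":[0,0,0],"delta_rot":[0,0,0],"fingers":-0.75},{"dp":[0,0,0],"delta_rot":[0,0,0],"fingers":-0.8},{"dp":[0,0,0],"delta_rot":[0,0,0],"fingers":-1},{"dp":[0,0,0],"delta_rot":[0,0,0],"fingers":-1}]' 20; python3 st.py
```

```text
t: 3.73
tcp_pos: [0.5271, 0.097, 0.1134]
tool_rot: [0.923, 0.384, 0.001, 0.0]
force: [0.9, 0.4, 0.6]
finger_gap: 0.175
gripper_force: 0.2
t: 4.15
tcp_pos: [0.5272, 0.0969, 0.1132]
tool_rot: [0.923, 0.384, 0.001, 0.0]
force: [0.6, -1.6, 2.6]
finger_gap: 0.14
gripper_force: 21.7
t 4.15 tcp [0.5272 0.0969 0.1132] grasp [0.5273 0.0969 0.0592] yaw 0.7882 z [ 0.0013 -0.     -1.    ] F [ 0.6 -1.6  2.6] T [-0.02 -0.11 -0.03] gf 21.7 gap 0.14 q [-0.03  0.71  1.8  -0.    0.63  0.76]
```

```bash
python3 -m crank '[{"dp":[0,0,0],"delta_rot":[0,0,0],"fingers":-1},{"dp":[0,0,0],"delta_rot":[0,0,0],"fingers":-1}]' 70
python3 -m crank '[{"dp":[0,0.002,0],"delta_rot":[0,0,-0.002],"fingers":-1},{"dp":[0,0.004,0],"delta_rot":[0,0,-0.004],"fingers":-1},{"dp":[0.0002,0.0079,0],"delta_rot":[0,0,-0.008],"fingers":-1},{"dp":[0.0002,0.0079,0],"delta_rot":[0,0,-0.008],"fingers":-1},{"dp":[0,0.004,0],"delta_rot":[0,0,-0.004],"fingers":-1},{"dp":[0,0.002,0],"delta_rot":[0,0,-0.002],"fingers":-1},{"dp":[0,0,0],"delta_rot":[0,0,0],"fingers":-1}]'
python3 st.py
```

```text
t: 4.32
tcp_pos: [0.5272, 0.0969, 0.1133]
tool_rot: [0.923, 0.384, 0.001, 0.0]
force: [0.4, -0.6, 4.8]
finger_gap: 0.131
gripper_force: 69.5
t: 4.9
tcp_pos: [0.5371, 0.0888, 0.1133]
tool_rot: [0.886, 0.464, 0.0, -0.001]
force: [-0.2, 2.8, 6.4]
finger_gap: 0.13
gripper_force: 69.7
t 4.9 tcp [0.5371 0.0888 0.1133] grasp [0.5371 0.0889 0.0593] yaw 0.9641 z [-5.0e-04  1.3e-03 -1.0e+00] F [-0.2  2.8  6.4] T [ 0.55 -0.05  0.03] gf 69.7 gap 0.13 q [-0.04  0.72  1.77  0.    0.65  0.56]
```

```bash
python3 -m crank '[{"dp":[0,0.004,-0.001],"delta_rot":[0,0,-0.004],"fingers":-1},{"dp":[0.0002,0.0079,0],"delta_rot":[0,0,-0.008],"fingers":-1},{"dp":[0.0002,0.0079,0],"delta_rot":[0,0,-0.008],"fingers":-1},{"dp":[0.0002,0.0079,0],"delta_rot":[0,0,-0.008],"fingers":-1},{"dp":[0.0002,0.0079,0],"delta_rot":[0,0,-0.008],"fingers":-1},{"dp":[0.0002,0.0079,0],"delta_rot":[0,0,-0.008],"fingers":-1},{"dp":[0.0002,0.0079,0],"delta_rot":[0,0,-0.008],"fingers":-1},{"dp":[0.0002,0.0079,0],"delta_rot":[0,0,-0.008],"fingers":-1},{"dp":[0.0002,0.0079,0],"delta_rot":[0,0,-0.008],"fingers":-1},{"dp":[0,0.004,0],"delta_rot":[0,0,-0.004],"fingers":-1},{"dp":[0,0.002,0],"delta_rot":[0,0,-0.002],"fingers":-1},{"dp":[0,0,0],"delta_rot":[0,0,0],"fingers":-1}]'
python3 st.py
```

```text
t: 5.9
tcp_pos: [0.5703, 0.0748, 0.1134]
tool_rot: [0.755, 0.656, -0.001, -0.001]
force: [-2.5, -1.1, 4.8]
finger_gap: 0.13
gripper_force: 69.5
t 5.9 tcp [0.5703 0.0748 0.1134] grasp [0.5701 0.0748 0.0594] yaw 1.43 z [-0.0025 -0.     -1.    ] F [-2.5 -1.1  4.8] T [0.01 0.16 0.06] gf 69.5 gap 0.13 q [-0.06  0.74  1.69 -0.    0.71  0.08]
```

```bash
python3 -m crank '[{"dp":[0,0.004,0],"delta_rot":[0,0,-0.004],"fingers":-1},{"dp":[0.0002,0.0079,0],"delta_rot":[0,0,-0.008],"fingers":-1},{"dp":[0.0002,0.0079,0],"delta_rot":[0,0,-0.008],"fingers":-1},{"dp":[0.0002,0.0079,0],"delta_rot":[0,0,-0.008],"fingers":-1},{"dp":[0.0002,0.0079,0],"delta_rot":[0,0,-0.008],"fingers":-1},{"dp":[0.0002,0.0079,0],"delta_rot":[0,0,-0.008],"fingers":-1},{"dp":[0.0002,0.0079,0],"delta_rot":[0,0,-0.008],"fingers":-1},{"dp":[0.0002,0.0079,0],"delta_rot":[0,0,-0.008],"fingers":-1},{"dp":[0.0002,0.0079,0],"delta_rot":[0,0,-0.008],"fingers":-1},{"dp":[0.0002,0.0079,0],"delta_rot":[0,0,-0.008],"fingers":-1},{"dp":[0,0.004,0],"delta_rot":[0,0,-0.004],"fingers":-1},{"dp":[0,0,0],"delta_rot":[0,0,0],"fingers":-1}]'
python3 st.py
```

```text
t: 6.9
tcp_pos: [0.6095, 0.0787, 0.1134]
tool_rot: [0.568, 0.823, -0.001, -0.001]
force: [-0.9, -1.9, 5.8]
finger_gap: 0.132
gripper_force: 69.5
t 6.9 tcp [0.6095 0.0787 0.1134] grasp [0.6094 0.0787 0.0594] yaw 1.9334 z [-2.e-03 -7.e-04 -1.e+00] F [-0.9 -1.9  5.8] T [-0.28  0.18  0.13] gf 69.5 gap 0.132 q [-0.05  0.77  1.59 -0.    0.78 -0.41]
```

```bash
python3 -m crank '[{"dp":[0,0.004,0],"delta_rot":[0,0,-0.004],"fingers":-1},{"dp":[0,0.004,0],"delta_rot":[0,0,-0.004],"fingers":-1},{"dp":[0,0.004,0],"delta_rot":[0,0,-0.004],"fingers":-1},{"dp":[0,0.004,0],"delta_rot":[0,0,-0.004],"fingers":-1},{"dp":[0,0.002,0],"delta_rot":[0,0,-0.002],"fingers":-1},{"dp":[0,0.002,0],"delta_rot":[0,0,-0.002],"fingers":-1},{"dp":[0,0,0],"delta_rot":[0,0,0],"fingers":-1}]'; python3 st.py
python3 -m crank '[{"dp":[0,0.002,0],"delta_rot":[0,0,-0.002],"fingers":-1},{"dp":[0,0.002,0],"delta_rot":[0,0,-0.002],"fingers":-1},{"dp":[0,0.002,0],"delta_rot":[0,0,-0.002],"fingers":-1},{"dp":[0,0,0],"delta_rot":[0,0,0],"fingers":-1}]'; python3 st.py
```

```text
t: 7.48
tcp_pos: [0.6184, 0.0827, 0.1134]
tool_rot: [0.515, 0.857, -0.001, -0.001]
force: [-1.8, -3.0, 4.7]
finger_gap: 0.127
gripper_force: 69.5
t 7.48 tcp [0.6184 0.0827 0.1134] grasp [0.6183 0.0827 0.0594] yaw 2.059 z [-2.5e-03 -8.0e-04 -1.0e+00] F [-1.8 -3.   4.7] T [-0.28  0.29  0.14] gf 69.5 gap 0.127 q [-0.05  0.78  1.56 -0.    0.8  -0.53]
t: 7.82
tcp_pos: [0.6211, 0.0841, 0.1134]
tool_rot: [0.499, 0.867, -0.001, -0.001]
force: [-0.8, -2.3, 5.7]
finger_gap: 0.13
gripper_force: 69.5
t 7.82 tcp [0.6211 0.0841 0.1134] grasp [0.6209 0.0841 0.0594] yaw 2.0966 z [-2.4e-03 -8.0e-04 -1.0e+00] F [-0.8 -2.3  5.7] T [-0.37  0.3   0.14] gf 69.5 gap 0.13 q [-0.04  0.78  1.56 -0.    0.81 -0.57]
```

```bash
python3 -m crank '[{"dp":[0,0.002,0],"delta_rot":[0,0,-0.002],"fingers":-1},{"dp":[0,0.002,0],"delta_rot":[0,0,-0.002],"fingers":-1},{"dp":[0,0.002,0],"delta_rot":[0,0,-0.002],"fingers":-1},{"dp":[0,0,0],"delta_rot":[0,0,0],"fingers":-1}]'; python3 st.py
```

```text
t: 8.15
tcp_pos: [0.6236, 0.0856, 0.1134]
tool_rot: [0.483, 0.876, -0.001, -0.001]
force: [-0.8, -3.1, 4.2]
finger_gap: 0.127
gripper_force: 69.5
t 8.15 tcp [0.6236 0.0856 0.1134] grasp [0.6235 0.0856 0.0594] yaw 2.1343 z [-2.4e-03 -8.0e-04 -1.0e+00] F [-0.8 -3.1  4.2] T [-0.29  0.32  0.06] gf 69.5 gap 0.127 q [-0.04  0.78  1.55 -0.    0.81 -0.6 ]
```

```bash
python3 -m crank '[{"dp":[0,0.002,0],"delta_rot":[0,0,-0.002],"fingers":-1},{"dp":[0,0.002,0],"delta_rot":[0,0,-0.002],"fingers":-1},{"dp":[0,0,0],"delta_rot":[0,0,0],"fingers":-1}]'; python3 st.py
```

```text
t: 8.4
tcp_pos: [0.6253, 0.0867, 0.1134]
tool_rot: [0.472, 0.882, -0.001, -0.001]
force: [-1.6, -2.5, 4.2]
finger_gap: 0.13
gripper_force: 69.5
t 8.4 tcp [0.6253 0.0867 0.1134] grasp [0.6252 0.0867 0.0594] yaw 2.1594 z [-2.4e-03 -8.0e-04 -1.0e+00] F [-1.6 -2.5  4.2] T [-0.26  0.32  0.1 ] gf 69.5 gap 0.13 q [-0.04  0.79  1.54 -0.    0.81 -0.63]
```

Turned 1.371 rad with no stop yet. I'm continuing in small steps.

```bash
python3 -m crank '[{"dp":[0,0.002,0],"delta_rot":[0,0,-0.002],"fingers":-1},{"dp":[0,0.002,0],"delta_rot":[0,0,-0.002],"fingers":-1},{"dp":[0,0,0],"delta_rot":[0,0,0],"fingers":-1}]'; python3 st.py
```

```text
t: 8.65
tcp_pos: [0.627, 0.0878, 0.1134]
tool_rot: [0.46, 0.888, -0.001, -0.001]
force: [-2.0, -3.4, 5.6]
finger_gap: 0.13
gripper_force: 69.5
t 8.65 tcp [0.627  0.0878 0.1134] grasp [0.6269 0.0878 0.0594] yaw 2.1846 z [-2.4e-03 -9.0e-04 -1.0e+00] F [-2.  -3.4  5.6] T [-0.32  0.36  0.16] gf 69.5 gap 0.13 q [-0.04  0.79  1.54 -0.    0.82 -0.65]
```

```bash
python3 -m crank '[{"dp":[0,0.002,0],"delta_rot":[0,0,-0.002],"fingers":-1},{"dp":[0,0.002,0],"delta_rot":[0,0,-0.002],"fingers":-1},{"dp":[0,0,0],"delta_rot":[0,0,0],"fingers":-1}]'; python3 st.py
```

```text
t: 8.9
tcp_pos: [0.6286, 0.089, 0.1134]
tool_rot: [0.449, 0.893, -0.001, -0.001]
force: [-2.0, -3.2, 5.4]
finger_gap: 0.13
gripper_force: 69.5
t 8.9 tcp [0.6286 0.089  0.1134] grasp [0.6285 0.0889 0.0594] yaw 2.2097 z [-2.4e-03 -9.0e-04 -1.0e+00] F [-2.  -3.2  5.4] T [-0.28  0.32  0.14] gf 69.5 gap 0.13 q [-0.03  0.79  1.53 -0.    0.82 -0.67]
```

```bash
python3 -m crank '[{"dp":[0,0.002,0],"delta_rot":[0,0,-0.002],"fingers":-1},{"dp":[0,0.002,0],"delta_rot":[0,0,-0.002],"fingers":-1},{"dp":[0,0,0],"delta_rot":[0,0,0],"fingers":-1}]'; python3 st.py
```

```text
t: 9.15
tcp_pos: [0.6301, 0.0901, 0.1134]
tool_rot: [0.438, 0.899, -0.001, -0.001]
force: [-1.5, -3.0, 6.2]
finger_gap: 0.131
gripper_force: 69.5
t 9.15 tcp [0.6301 0.0901 0.1134] grasp [0.63   0.09   0.0594] yaw 2.2347 z [-0.0026 -0.0011 -1.    ] F [-1.5 -3.   6.2] T [-0.38  0.36  0.12] gf 69.5 gap 0.131 q [-0.03  0.79  1.53 -0.    0.82 -0.7 ]
```

```bash
python3 -m crank '[{"dp":[0,0.002,0],"delta_rot":[0,0,-0.002],"fingers":-1},{"dp":[0,0.002,0],"delta_rot":[0,0,-0.002],"fingers":-1},{"dp":[0,0,0],"delta_rot":[0,0,0],"fingers":-1}]'; python3 st.py
```

```text
t: 9.4
tcp_pos: [0.6309, 0.0906, 0.1134]
tool_rot: [0.428, 0.904, -0.002, -0.002]
force: [-3.9, -5.5, 6.6]
finger_gap: 0.128
gripper_force: 70.4
t 9.4 tcp [0.6309 0.0906 0.1134] grasp [0.6306 0.0905 0.0594] yaw 2.2565 z [-0.005  -0.0013 -1.    ] F [-3.9 -5.5  6.6] T [-0.85  0.59 -0.71] gf 70.4 gap 0.128 q [-0.03  0.79  1.52 -0.    0.83 -0.72]
```

The stop is at about 1.46 rad: the tool moved only half the commanded step and the torque jumped. I'm backing off a hair to relax it and checking the marble.

```bash
python3 -m crank '[{"dp":[0,-0.002,0],"delta_rot":[0,0,0.002],"fingers":-1},{"dp":[0,-0.0015,0],"delta_rot":[0,0,0.0015],"fingers":-1},{"dp":[0,0,0],"delta_rot":[0,0,0],"fingers":-1}]' 100; python3 - <<'E'
import st
from h import *
p,d=snap('side','side2')
cv2.imwrite('pics/c2.png',cv2.resize(cv2.cvtColor(p,4)[120:280,200:400],None,fx=3.5,fy=3.5,interpolation=2))
E
```

```text
t: 9.65
tcp_pos: [0.6303, 0.0901, 0.1135]
tool_rot: [0.437, 0.899, -0.001, -0.001]
force: [-1.3, -3.5, 5.3]
finger_gap: 0.126
gripper_force: 97.5
t 9.65 tcp [0.6303 0.0901 0.1135] grasp [0.6301 0.0901 0.0595] yaw 2.2367 z [-2.5e-03 -8.0e-04 -1.0e+00] F [-1.3 -3.5  5.3] T [-0.32  0.32  0.03] gf 97.5 gap 0.126 q [-0.03  0.79  1.53 -0.    0.82 -0.7 ]
```

View pics/c2.png

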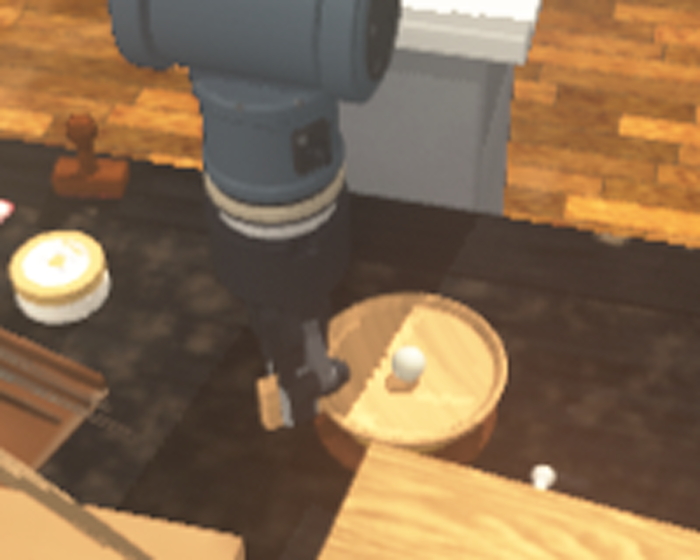

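The turned dish is held, and the marble at (408,362) is still central. I'm lifting gently.

```bash
python3 -m crank '[{"dp":[0,0,-0.001],"delta_rot":[0,0,0],"fingers":-1},{"dp":[0,0,-0.002],"delta_rot":[0,0,0],"fingers":-1},{"dp":[0,0,-0.003],"delta_rot":[0,0,0],"fingers":-1},{"dp":[0,0,-0.003],"delta_rot":[0,0,0],"fingers":-1},{"dp":[0,0,-0.001],"delta_rot":[0,0,0],"fingers":-1},{"dp":[0,0,0],"delta_rot":[0,0,0],"fingers":-1}]'; python3 st.py
```

```text
t: 10.2
tcp_pos: [0.63, 0.0907, 0.1174]
tool_rot: [0.437, 0.9, -0.001, -0.002]
force: [-2.5, -2.9, -6.9]
finger_gap: 0.124
gripper_force: 97.3
t 10.2 tcp [0.63   0.0907 0.1174] grasp [0.6298 0.0907 0.0634] yaw 2.2373 z [-3.5e-03 -4.0e-04 -1.0e+00] F [-2.5 -2.9 -6.9] T [-0.82  0.2  -0.01] gf 97.3 gap 0.124 q [-0.03  0.79  1.53 -0.    0.83 -0.7 ]
```

```bash
python3 -m crank '[{"dp":[0,0,-0.002],"delta_rot":[0,0,0],"fingers":-1},{"dp":[0,0,-0.002],"delta_rot":[0,0,0],"fingers":-1},{"dp":[0,0,0],"delta_rot":[0,0,0],"fingers":-1}]'; python3 - <<'E'
import st
from h import *
p,d=snap('side','side3')
cv2.imwrite('pics/c3.png',cv2.resize(cv2.cvtColor(p,4)[170:280,250:370],None,fx=5,fy=5,interpolation=2))
E
```

```text
t: 10.45
tcp_pos: [0.6304, 0.0908, 0.1204]
tool_rot: [0.437, 0.9, -0.001, -0.001]
force: [-3.4, -2.6, -3.9]
finger_gap: 0.125
gripper_force: 97.8
t 10.45 tcp [0.6304 0.0908 0.1204] grasp [0.6303 0.0908 0.0664] yaw 2.2374 z [-2.3e-03 -1.0e-04 -1.0e+00] F [-3.4 -2.6 -3.9] T [-0.65  0.6   0.2 ] gf 97.8 gap 0.125 q [-0.03  0.78  1.53 -0.    0.84 -0.7 ]
```

View pics/c3.png

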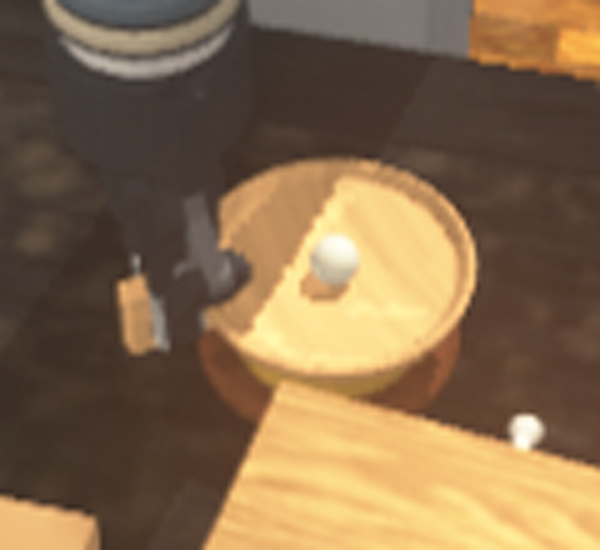

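The marble is still central and the lift force is falling. There is a slight tangential push against the stop, so I'm easing off 1 mm and lifting on.

```bash
python3 -m crank '[{"dp":[0,-0.001,-0.002],"delta_rot":[0,0,0.001],"fingers":-1},{"dp":[0,-0.001,-0.003],"delta_rot":[0,0,0.001],"fingers":-1},{"dp":[0,0,-0.004],"delta_rot":[0,0,0],"fingers":-1},{"dp":[0,0,-0.003],"delta_rot":[0,0,0],"fingers":-1},{"dp":[0,0,-0.001],"delta_rot":[0,0,0],"fingers":-1},{"dp":[0,0,0],"delta_rot":[0,0,0],"fingers":-1}]'; python3 st.py
```

```text
t: 11.0
tcp_pos: [0.6314, 0.0903, 0.1278]
tool_rot: [0.443, 0.896, 0.001, 0.001]
force: [0.1, 0.1, -0.1]
finger_gap: 0.123
gripper_force: 98.2
t 11.0 tcp [0.6314 0.0903 0.1278] grasp [0.6316 0.0904 0.0738] yaw 2.2235 z [ 2.9e-03  6.0e-04 -1.0e+00] F [ 0.1  0.1 -0.1] T [-0.08 -0.08  0.01] gf 98.2 gap 0.123 q [-0.03  0.77  1.52  0.    0.85 -0.69]
```

```bash
python3 -m crank '[{"dp":[0,0,-0.002],"delta_rot":[0,0,0],"fingers":-1},{"dp":[0,0,-0.004],"delta_rot":[0,0,0],"fingers":-1},{"dp":[0,0,-0.006],"delta_rot":[0,0,0],"fingers":-1},{"dp":[0,0,-0.006],"delta_rot":[0,0,0],"fingers":-1},{"dp":[0,0,-0.006],"delta_rot":[0,0,0],"fingers":-1},{"dp":[0,0,-0.006],"delta_rot":[0,0,0],"fingers":-1},{"dp":[0,0,-0.004],"delta_rot":[0,0,0],"fingers":-1},{"dp":[0,0,-0.002],"delta_rot":[0,0,0],"fingers":-1},{"dp":[0,0,0],"delta_rot":[0,0,0],"fingers":-1}]'; python3 - <<'E'
import st
from h import *
p,d=snap('side','side4')
cv2.imwrite('pics/c4.png',cv2.resize(cv2.cvtColor(p,4)[160:280,250:370],None,fx=5,fy=5,interpolation=2))
E
```

```text
t: 11.75
tcp_pos: [0.6306, 0.0901, 0.1453]
tool_rot: [0.443, 0.897, 0.0, 0.0]
force: [0.9, -0.8, -0.9]
finger_gap: 0.129
gripper_force: 98.2
t 11.75 tcp [0.6306 0.0901 0.1453] grasp [0.6306 0.0901 0.0913] yaw 2.2241 z [ 7.e-04 -0.e+00 -1.e+00] F [ 0.9 -0.8 -0.9] T [-0.04 -0.01  0.  ] gf 98.2 gap 0.129 q [-0.03  0.74  1.52  0.    0.88 -0.69]
```

View pics/c4.png

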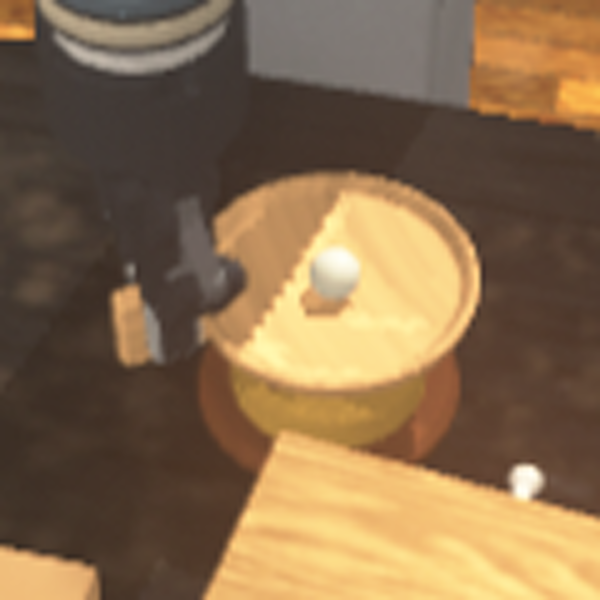

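The dish is off its stand, looks level, and the marble is central at (335,272). I'm raising it about 68 mm more.

```bash
python3 -m crank '[{"dp":[0,0,-0.004],"delta_rot":[0,0,0],"fingers":-1},{"dp":[0,0,-0.008],"delta_rot":[0,0,0],"fingers":-1},{"dp":[0,0,-0.012],"delta_rot":[0,0,0],"fingers":-1},{"dp":[0,0,-0.016],"delta_rot":[0,0,0],"fingers":-1},{"dp":[0,0,-0.018],"delta_rot":[0,0,0],"fingers":-1},{"dp":[0,0,-0.018],"delta_rot":[0,0,0],"fingers":-1},{"dp":[0,0,-0.018],"delta_rot":[0,0,0],"fingers":-1},{"dp":[0,0,-0.016],"delta_rot":[0,0,0],"fingers":-1},{"dp":[0,0,-0.012],"delta_rot":[0,0,0],"fingers":-1},{"dp":[0,0,-0.008],"delta_rot":[0,0,0],"fingers":-1},{"dp":[0,0,-0.004],"delta_rot":[0,0,0],"fingers":-1},{"dp":[0,0,-0.002],"delta_rot":[0,0,0],"fingers":-1}]'
python3 -m crank '[{"dp":[0,0,0],"delta_rot":[0,0,0],"fingers":-1},{"dp":[0,0,0],"delta_rot":[0,0,0],"fingers":-1},{"dp":[0,0,0],"delta_rot":[0,0,0],"fingers":-1},{"dp":[0,0,0],"delta_rot":[0,0,0],"fingers":-1},{"dp":[0,0,0],"delta_rot":[0,0,0],"fingers":-1},{"dp":[0,0,0],"delta_rot":[0,0,0],"fingers":-1}]'
python3 - <<'E'
import st
from h import *
g=manip.sense()['tcp_pos']; c=g[:2]+.079*np.array([np.cos(2.224),np.sin(2.224)]); print('c exp',c)
for n in('side','top'):
    p,d=snap(n,n+'5'); A=cloud(n,d).reshape(-1,3)
    r=np.hypot(*(A[:,:2]-c).T); k=(r<.055)&(r>.018)&(A[:,2]>.11)&(A[:,2]<.17); B=A[k]
    # cone surface: z = a x + b y + e + s*r
    X=np.c_[B[:,:2]-c,np.ones(len(B)),r[k]]
    for _ in range(4):
        w=np.linalg.lstsq(X,B[:,2],rcond=None)[0]; e=abs(X@w-B[:,2]); X=X[e<.005];B=B[e<.005]
    print(n,len(B),'tilt x,y',w[:2],'z0',w[2],'cone',w[3],'tilt along grip dir',w[:2]@[np.cos(2.224),np.sin(2.224)])
    if n=='side': cv2.imwrite('pics/c5.png',cv2.resize(cv2.cvtColor(p,4)[130:270,240:380],None,fx=4,fy=4,interpolation=2))
E
```

```text
t: 12.8
tcp_pos: [0.6304, 0.0901, 0.2133]
tool_rot: [0.443, 0.897, 0.0, 0.0]
force: [0.2, 0.4, -1.2]
finger_gap: 0.128
gripper_force: 98.2
t: 13.3
tcp_pos: [0.6303, 0.0901, 0.2127]
tool_rot: [0.443, 0.897, -0.0, -0.0]
force: [0.1, -0.3, -0.8]
finger_gap: 0.118
gripper_force: 98.2
t 13.3 tcp [0.6303 0.0901 0.2127] grasp [0.6303 0.0901 0.1587] yaw 2.2241 z [-4.e-04  0.e+00 -1.e+00] F [ 0.1 -0.3 -0.8] T [-0.    0.02 -0.02] gf 98.2 gap 0.118 q [-0.03  0.65  1.48 -0.    1.01 -0.69]
c exp [0.5823371  0.15284175]
side 1419 tilt x,y [-0.015251    0.00195469] z0 0.13126186682563812 cone 0.1454816178683411 tilt along grip dir 0.010820845102680996
top 899 tilt x,y [-0.00116862 -0.00154219] z0 0.1332096664361619 cone 0.1279618153024714 tilt along grip dir -0.0005145061289881401
```

View pics/c5.png

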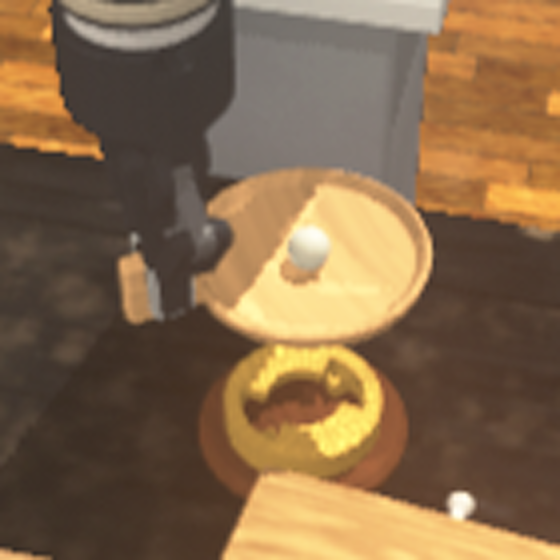

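The dish hangs free of the stand and level, with a tilt under 0.02 rad. Its underside is about 127 mm up and the marble is central at crop (309,248). I'm handing it in.

```bash
python3 -c "
from station import manip
print(manip.sign_off())"
```

```text
the job is handed in; nothing more can be done
None
```

I turned the dish about 1.46 rad to its stop, lifted it straight off and handed it in held still and level about 10 cm higher with the marble in the middle; the hand-in returned no verdict.

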